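# Wedge the taper peg to close a sprung gluing jig

### The arm

A 6-joint arm with a two-finger parallel gripper is mounted at the origin on the work surface. World frame = base frame: x ahead of the robot, y to its left, z up, the work surface at z = 0. Lengths are in m, angles in rad, forces in N, time in s.
With the tool pointing down it reaches from about 0.325 to 0.775 m from the base axis. Payload 9.3 kg.
Tool frame: the origin (TCP) lies midway between the tips of the shut fingers; the grasp point (between the pads) lies 19 mm behind it (ctrl.grip_depth is the distance from the TCP to the grasp point, in m); y points along the fingers, z is the direction in which the jaws open and shut, and the axes are right-handed (so a half turn about y gives the same grasp; the last joint's range is limited). The gripper opens to 85 mm and grips with 20 to 120 N. Pads are 22 mm wide; open, the fingers measure 114 mm over their backs; the gripper's body (76 mm by 85 mm) begins 54 mm behind the grasp point. The pads swing forward as they close: fully open they stand 13 mm farther back than shut.
Start: joints at [1.113, 0.259, 0.021, 1.334, 0, 1.418], TCP at [0.165, 0.525, 0.231] pointing down, gripper open.
Joint ranges: [-3.04, 3.04], [-0.91, 1.82], [-1.04, 1.36], [-1.92, 1.95], [-1.52, 1.45], [-3.14, 3.14]. Speed limits (rad/s): [2.22, 2.22, 2.79, 3.14, 3.14, 3.14].

### API

Orientations are given as a unit quaternion [x, y, z, w].
In Python, from plant import monitor, optics, ctrl gives the robot as it stands.
- The arm moves only by the shell command python3 -m crank 'ROWS'. ROWS is a JSON object of lists of equal length, an entry for each row: "slide": the shift along the tool's x, y, z in mm, a list of three; "twist": the turn, a rotation vector about the tool's x, y, z in units of 6 degrees (1.0 is 6 degrees), a list of three; "hand": the closure in counts, from 0 (fully open) to 255 (shut). A call has 1 to 5 rows; each row is the pose to reach, as a shift and turn from the pose commanded when the call began, along the tool's axes at that moment; what a row does not reach only later rows make up. A row lasts 1/8 s, in which the tool goes at most 62.5 mm and 10.7 degrees, less where a joint would pass 70% of its speed; a pose out of reach is approached as far as the arm can. A call with a gripper value outside its range is refused whole. The fingers move at their own pace and stop on an object; the grip force is fixed at half the most. Time passes only in rows, so rows that repeat a pose let the fingers close. It gives the time, the measured TCP pose, the force and the opening at its end, in the units of the state.
- monitor.state(): the state, without advancing time (a new reading comes with each control period).
- optics.get_image(name): name is "scene" or "top" or "wrist"; returns a dict with "image" (420x560x3 uint8, blue, green, red), "intrinsics" (3x3 intrinsics, pixels), "distortion" ([k1, k2, p1, p2, k3] as OpenCV has them; the pictures are not rectified), "rvec" (rotation vector, rad) and "tvec" (3), from world to camera coordinates, as OpenCV has them; the wrist camera has in their place "tool_from_camera" (4x4, takes a point from camera to tool coordinates, whose origin is the TCP and whose axes are the tool frame's). Camera axes: x right, y down, z forward; pixel columns grow to the right and rows downward; lengths in m; the calibration is good to about 2 mm. A picture is of the moment at which its call begins: read the wrist's pose just before it. There is no depth.
- ctrl.job_done(): hands the job in, once; it reports no verdict.
The state is a dict: "time": time; "joints": joint angles; "qvel": joint speeds; "joint_torque": joint torques, N m; "tool_pos": TCP position; "eef_rot": TCP orientation; "force": force on the tool from outside, world axes, zero at the start; "ft_torque": the same for the moment, N m; "finger_gap": opening from 0.0 (shut) to 1.0 (fully open).
Only numpy, scipy, OpenCV 4.12 (cv2) and the standard library are available. Lean on these libraries where they do the work, as an engineer would, in place of code of your own. Each camera call takes 0.05 s, during which the arm holds its last target.

### The job

The small jig on the assembly table holds a bent steel plate for gluing. Take the steel taper peg with the ball-ended arm out of its wooden rack, set it upright in the jig's tapered bore with its arm clear of the sprung jaw, then turn it counter-clockwise (seen from above) while pressing it down steadily, at about 7 N and never over 12 N, so that its arm pushes the jaw fully home against the plate and the peg wedges tight enough to keep it there when you let go. Do not force the jaw once it is home, and leave everything else where it is.

Things in the scene. Friction and masses are not known exactly. Their poses are not given: they have to be found in the camera images.
- peg_grip (a point): Point inside the grip tab of the loose steel taper peg, on its axis, 96 mm above its nose and 10 mm below its top. The tab is flat and upright: 36 mm wide along the peg's x, 10 mm thick along y, 52 mm tall. z is up; x points along the peg's thin arm. At the start the peg hangs upright by its collar in the wooden rack, its nose 48 mm down the hole and 8 mm above the table.
- peg: The same peg, 106 mm tall, 60 to 130 g; origin at the bottom of its nose. From below: a tapered round shank 48 mm long (16 mm across near the rounded nose, 23 mm at its top), a collar 32 mm across and 6 mm thick, then the tab. Just above the collar the arm points along x; it ends in the ball.
- peg_ball (a point): Centre of the black ball, 14 mm across, on the end of the peg's arm: 34 mm from the peg's axis along its x, 56 mm above its nose.
- bore_mouth (a point): Centre of the rim of the jig's upright boss (42 mm across outside, rim 58 mm above the table); axes are the jig's: z up, y the way the jaw closes. The bore, 34 mm wide at the rim, narrows in its brass liner with the peg's own taper (half-angle 7 degrees). The peg touches all round with peg_grip 60 mm above this point, give or take 7 mm from jig to jig: feel for it. The nose never bottoms.
- jig: The jig, fixed: aluminium base 135 mm square, 10 mm thick; origin on the bore's axis at table height, base centre 5 mm to +x, 12 mm to +y. The seated peg yields about 2 mm per 10 N. Pressed straight it sticks early; turned while pressed it draws in and wedges. 6 to 9 N kept up all through the turn wedges it well and takes 0.1 to 0.3 N m: grip the tab hard. Hardly pressed it springs back.
- jaw (a joint): Travel of the sprung steel jaw along the jig's y, m: 0 open (rest), 0.012 home against the bent steel plate, a firm rubber-faced stop. Its spring pushes back with 1.4 N open, 2.4 N home. With the peg's arm along the jig's x (angle 0) the ball is clear of the jaw; turned counter-clockwise it meets the jaw at about 0.3 rad and has it home at about 0.70 rad.
- jaw_face (a point): Point on the jaw's face on which the peg's ball bears, 78 mm above the table, 33 mm to the jig's +x of the bore's axis and, when open, 17 mm to its +y. The jaw is an upright block 38 mm wide along x, 13 mm thick, its top 87 mm above the table. The plate, 72 mm tall, and its backing block stand behind it.
- rack: Fixed wooden block 125 x 60 x 56 mm; origin under its centre. The peg's hole is 30 mm to its +x, the dowel's 38 mm to its -x; the dowel's head, 20 mm across, stands 11 mm above the block.
- clip_a: Not to be moved: a finished bent-steel clip with a ball-ended arm, 45 mm wide and 45 mm tall, beyond the jig and rack; origin at its underside.
- clip_b: Not to be moved: another such clip; origin at its underside.
- clip_c: Not to be moved: another such clip; origin at its underside.
- clip_d: Not to be moved: another such clip, at the robot's right; origin at its underside.
- glue: Not to be moved: a white glue bottle, 110 mm tall; origin at its underside.
- driver: Not to be moved: a screwdriver lying at the left; origin at its underside.
- dowel: Not to be moved: the plain steel dowel in the rack, beside the peg; origin at its underside.
- cushion (a joint): Squeeze, m, of the rubber cushion under the bore's brass liner: 0 free, 1 mm for every 8 N pressed straight down on the peg; past 1.5 mm (12 N) it is crushed and the jig spoilt. The liner's top edge stands between 8 mm below and 6 mm above the rim of the boss.
Not all that is in view belongs to the job. Several things have the shape of the jig; the one meant has the colours described above.

How it is judged:
On the way, in this order (a step that is already met when the one before it is completed fails the run):
1. the taper peg stands in the bore (horizontal distance between peg_grip and bore_mouth below 0.006 m and z of peg_grip in the frame of bore_mouth below 0.071 m and angle between peg_grip's own z axis and vertical below 0.1 rad), for 0.1 s.
2. the jaw is pushed home (value of joint jaw above 0.0105 m), for 0.2 s.
At the end, for the whole second after the job is handed in: The peg, released, stands upright (within 0.08 rad) and wedged in the bore (peg_grip within 6 mm of the bore's axis and less than 69 mm above the rim), at rest, and keeps the jaw home: its travel stays above 9 mm of 12 mm (value of joint jaw above 0.009 m and horizontal distance between peg_grip and bore_mouth below 0.006 m and z of peg_grip in the frame of bore_mouth below 0.069 m and angle between peg_grip's own z axis and vertical below 0.08 rad and linear speed of peg below 0.01 m/s); the robot touches nothing.
It fails at once if the peg is pressed down with more than 12 N, which crushes the cushion under the liner (value of joint cushion above 0.0015 m).
It fails at once if the jaw is forced: the peg pushes on it with more than 25 N (contact force between peg and jaw above 25 N).
It fails at once if a bystander (clip, glue bottle, screwdriver or dowel) is moved more than 25 mm (distance of any of clip_a, clip_b, clip_c, clip_d, glue, driver, dowel from where it was at the start of the episode above 0.025 m).
It also fails if it takes over 54 s, if anything falls off the work surface, if the arm or the gripper's body presses on something with over 40 N, if the wrist force passes 120 N, or if a joint passes its speed limit or range.

## Working session

There is one attempt and no reset: what is moved stays moved. The work goes in short steps, Python scripts to look and compute and a shell command to move; the robot and the scene stay as the last step left them, time stands still between calls to the robot, and variables do not carry over. Pictures are saved under pics/ and viewed, and the job is handed in when it is done.

```bash
ls; mkdir -p pics; python3 - <<'E'
from plant import monitor, optics, ctrl
import cv2
s=monitor.state(); print(s); print(ctrl.grip_depth)
for n in ["scene","top","wrist"]:
    d=optics.get_image(n); cv2.imwrite(f"pics/{n}0.png",d["image"])
    print(n,{k:v for k,v in d.items() if k!="image"})
E
```

```text
pics
{'time': 0.0, 'joints': array([ 1.11338555e+00,  2.59200933e-01,  2.07435340e-02,  1.33370471e+00,
       -1.84156512e-05,  1.41815607e+00]), 'qvel': array([ 0.00089113,  0.00341474, -0.00066688, -0.0001074 ,  0.00202192,
       -0.00078924]), 'joint_torque': array([-2.49636061e-03, -5.55636835e+01,  3.44529068e+01,  1.36176022e-02,
       -2.05834099e-04, -7.65286842e-06]), 'tool_pos': array([0.16494189, 0.52438031, 0.23065425]), 'eef_rot': array([ 0.69937508, -0.10747489,  0.10719727, -0.69844999]), 'force': array([ 0.14160263,  0.66280516, -0.26127291]), 'ft_torque': array([ 0.07797621, -0.00818837, -0.00568449]), 'finger_gap': 0.9994738185590504}
0.0187
scene {'intrinsics': array([[411.15705686,   0.        , 283.70047617],
       [  0.        , 411.15705686, 210.40918274],
       [  0.        ,   0.        ,   1.        ]]), 'distortion': array([-0.11057889,  0.        ,  0.        ,  0.        ,  0.        ]), 'rvec': array([ 1.93754822,  1.09568449, -0.6146643 ]), 'tvec': array([-0.25410552, -0.15879375,  1.35798856])}
top {'intrinsics': array([[455.84868599,   0.        
[... 243 characters left out ...]
8561 ,  0.07863821]), 'tvec': array([0.02496595, 0.53729115, 1.02760591])}
wrist {'intrinsics': array([[301.08285833,   0.        , 279.71158527],
       [  0.        , 301.08285833, 207.01252296],
       [  0.        ,   0.        ,   1.        ]]), 'distortion': array([-0.06403151,  0.        ,  0.        ,  0.        ,  0.        ]), 'tool_from_camera': array([[ 4.39701249e-04,  9.57778836e-01,  2.87505667e-01,
        -7.29672785e-02],
       [-4.49109324e-04, -2.87505476e-01,  9.57778889e-01,
        -1.43557918e-01],
       [ 9.99999802e-01, -5.50258049e-04,  3.03730889e-04,
         3.48825507e-05],
       [ 0.00000000e+00,  0.00000000e+00,  0.00000000e+00,
         1.00000000e+00]])}
```

View pics/scene0.png

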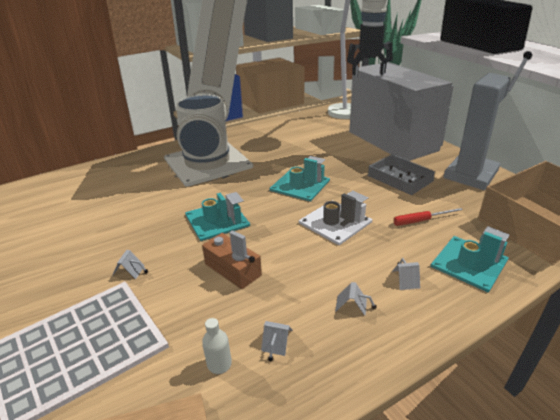

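View pics/top0.png

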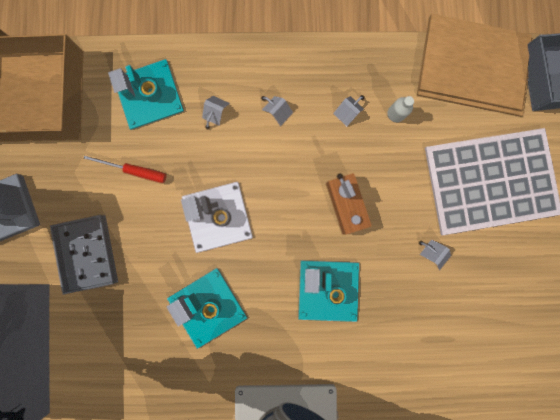

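View pics/wrist0.png

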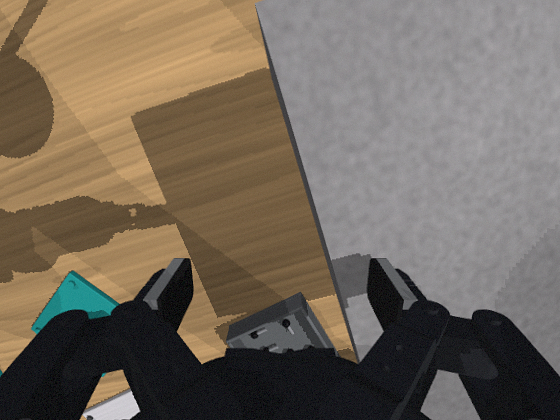

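```bash
cat > h.py <<'E'
import numpy as np, cv2
from scipy.spatial.transform import Rotation as R
from plant import monitor, optics, ctrl
def cam(d,s=None):
    K,D=d["intrinsics"],d["distortion"]
    if "rvec" in d:
        M=R.from_rotvec(d["rvec"]).as_matrix(); return K,D,M.T,-M.T@d["tvec"]
    T=d["tool_from_camera"]; W=R.from_quat(s["eef_rot"]).as_matrix()
    return K,D,W@T[:3,:3],W@T[:3,3]+s["tool_pos"]
def ray(c,px):
    K,D,Rm,o=c
    u=cv2.undistortPoints(np.array([[px]],float),K,D)[0,0]
    v=Rm@np.array([u[0],u[1],1]); return o,v
def onz(c,px,z):
    o,v=ray(c,px); return o+v*(z-o[2])/v[2]
def proj(c,P):
    K,D,Rm,o=c
    p=Rm.T@(np.asarray(P,float)-o)
    return cv2.projectPoints(p.reshape(1,1,3),np.zeros(3),np.zeros(3),K,D)[0].ravel()
E
python3 - <<'E'
from h import *
a=cv2.imread("pics/top0.png"); b=cv2.imread("pics/scene0.png")
def crop(im,x0,y0,x1,y1,f): return cv2.resize(im[y0:y1,x0:x1],None,fx=f,fy=f,interpolation=cv2.INTER_CUBIC)
cv2.imwrite("pics/c_top.png",np.hstack([crop(a,175,175,265,260,4.4),crop(a,310,160,400,245,4.4)]))
cv2.imwrite("pics/c_scene.png",np.hstack([crop(b,295,180,385,255,4.4),crop(b,190,220,280,295,4.4)]))
E
```

```text
(no output)
```

View pics/c_top.png

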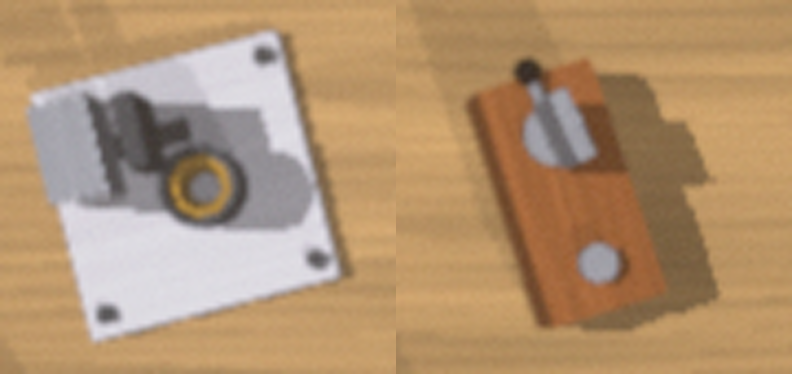

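View pics/c_scene.png

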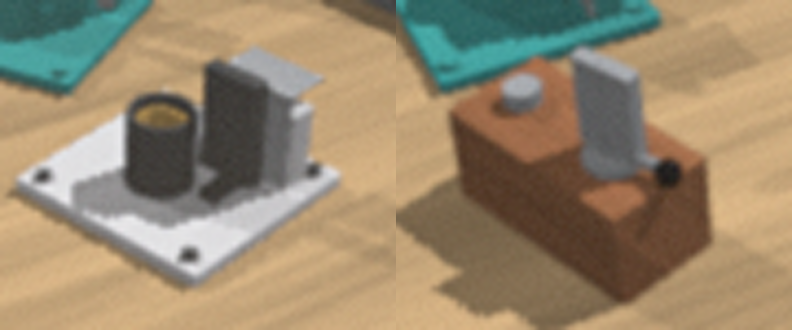

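```bash
python3 - <<'E'
from h import *
d={n:optics.get_image(n) for n in ["top","scene"]}
T=cam(d["top"]);S=cam(d["scene"])
np.set_printoptions(precision=4,suppress=True)
def t(cx,cy,ox=175,oy=175): return (ox+cx/4.4-.4,oy+cy/4.4-.4)
def s(cx,cy,ox,oy): return (ox+cx/4.4-.4,oy+cy/4.4-.4)
print("bore top",onz(T,t(203,187),.058),"scene",onz(S,s(161,112,295,180),.058))
# base corners
import itertools
im=d["top"]["image"]
hsv=cv2.cvtColor(im,cv2.COLOR_BGR2HSV)
c=[onz(T,t(*p),.01) for p in [(35,97),(278,33),(340,275),(95,340)]]
print(np.array(c), "mean",np.mean(c,0))
print("edges yaw deg:",[np.degrees(np.arctan2(*(c[(i+1)%4]-c[i])[1::-1])) for i in range(4)],[np.linalg.norm(c[(i+1)%4]-c[i]) for i in range(4)])
print("ball top",onz(T,t(528-396,72,310,160),.064),"scene",onz(S,s(668-396,172,190,220),.064))
print("dowel top",onz(T,t(600-396,264,310,160),.067),onz(S,s(522-396,86,190,220),.067))
e=[onz(T,t(p[0]-396,p[1],310,160),.056) for p in [(470,95),(587,60),(664,290),(543,326)]]
print(np.array(e),np.mean(e,0),[np.linalg.norm(e[(i+1)%4]-e[i]) for i in range(4)])
print("tabtop",onz(T,t(560-396,98,310,160),.114),[onz(T,t(p[0]-396,p[1],310,160),.114) for p in [(535,85),(570,165)]])
E
```

```text
bore top [0.5007 0.1388 0.058 ] scene [0.5011 0.1396 0.058 ]
[[0.5507 0.2328 0.01  ]
 [0.583  0.1044 0.01  ]
 [0.4555 0.0728 0.01  ]
 [0.4229 0.2012 0.01  ]] mean [0.503  0.1528 0.01  ]
edges yaw deg: [np.float64(-75.85457913135095), np.float64(-166.07660998864318), np.float64(104.22540327699343), np.float64(13.882652245276084)] [np.float64(0.13236243194946842), np.float64(0.13137739182705727), np.float64(0.13245682038690554), np.float64(0.131562692845502)]
ball top [ 0.5882 -0.1242  0.064 ] scene [ 0.586  -0.1239  0.064 ]
dowel top [ 0.4915 -0.1576  0.067 ] [ 0.4918 -0.158   0.067 ]
[[ 0.5778 -0.0958  0.056 ]
 [ 0.595  -0.1555  0.056 ]
 [ 0.4783 -0.1917  0.056 ]
 [ 0.461  -0.1303  0.056 ]] [ 0.528  -0.1433  0.056 ] [np.float64(0.06213123970138031), np.float64(0.12216984789363512), np.float64(0.06380641438950216), np.float64(0.12171449985679901)]
tabtop [ 0.5695 -0.1318  0.114 ] [array([ 0.5759, -0.12  ,  0.114 ]), array([ 0.5375, -0.1359,  0.114 ])]
```

```bash
python3 - <<'E'
from h import *
s=monitor.state(); W=R.from_quat(s["eef_rot"]).as_matrix(); print(W.round(3))
print("zyaw",np.degrees(np.arctan2(W[1,2],W[0,2])), "xyaw",np.degrees(np.arctan2(W[1,0],W[0,0])), "q1,q6 deg",np.degrees(s["joints"][[0,5]]))
# move
def plan(pos,zyaw):
    y=np.radians(zyaw); z=np.array([np.cos(y),np.sin(y),0]); yy=np.array([0,0,-1.]); x=np.cross(yy,z)
    G=np.column_stack([x,yy,z]); 
    return (W.T@(np.array(pos)-s["tool_pos"])*1000).round(1), (np.degrees(R.from_matrix(W.T@G).as_rotvec())/6).round(3)
for zy in (21.5+90,21.5-90): print(zy,plan([.5566,-.136,.16],zy))
E
```

```text
[[ 0.954 -0.     0.3  ]
 [-0.3   -0.001  0.954]
 [-0.    -1.    -0.001]]
zyaw 72.53683937744486 xyaw -17.463165393301917 q1,q6 deg [63.79332575 81.25648802]
111.5 (array([ 571.8,   71.2, -512.5]), array([ 5.000e-03, -6.494e+00, -3.000e-03]))
-68.5 (array([ 571.8,   71.2, -512.5]), array([4.0000e-03, 2.3506e+01, 7.0000e-03]))
```

```bash
python3 -m crank '{"slide":[[46,3,-41],[92,5,-82],[138,8,-123],[184,10,-164],[230,13,-205]],"twist":[[0,0,0],[0,0,0],[0,0,0],[0,0,0],[0,0,0]],"hand":[0,0,0,0,0]}'
python3 -m crank '{"slide":[[46,0,-41],[92,0,-82],[138,0,-123],[184,0,-164],[230,0,-205]],"twist":[[0,-1,0],[0,-2.5,0],[0,-4,0],[0,-5.5,0],[0,-6.5,0]],"hand":[0,0,0,0,0]}'
cat >> h.py <<'E'
np.set_printoptions(precision=4,suppress=True)
def plan(pos,zyaw):
    s=monitor.state(); W=R.from_quat(s["eef_rot"]).as_matrix()
    y=np.radians(zyaw); z=np.array([np.cos(y),np.sin(y),0]); yy=np.array([0,0,-1.]); x=np.cross(yy,z)
    G=np.column_stack([x,yy,z]); 
    print("slide",(W.T@(np.array(pos)-s["tool_pos"])*1000).round(1),"twist",(np.degrees(R.from_matrix(W.T@G).as_rotvec())/6).round(3))
E
python3 -c "
from h import *
plan([.5566,-.136,.215],111.5)"
```

```text
time: 0.88
tool_pos: [0.3235, 0.2584, 0.2184]
eef_rot: [-0.699, 0.107, -0.107, 0.699]
force: [1.2, 0.0, -0.2]
finger_gap: 1.002
time: 1.5
tool_pos: [0.4732, 0.0078, 0.2185]
eef_rot: [0.694, 0.134, -0.134, -0.694]
force: [1.3, 0.4, 0.5]
finger_gap: 1.001
slide [  24.     3.5 -164.5] twist [0.001 0.051 0.006]
```

```bash
python3 -m crank '{"slide":[[8,1,-55],[16,2,-110],[24,3.5,-164],[24,3.5,-164]],"twist":[[0,0,0],[0,0,0],[0,0,0],[0,0,0]],"hand":[0,0,0,0]}'
python3 - <<'E'
from h import *
s=monitor.state(); d=optics.get_image("wrist"); cv2.imwrite("pics/w1.png",d["image"]); np.savez("w1.npz",**d,**{k:s[k] for k in("tool_pos","eef_rot")})
c=cam(d,s); print(s["tool_pos"]); print(proj(c,[.5566,-.136,.104]),proj(c,[.587,-.124,.064]))
E
```

```text
time: 2.0
tool_pos: [0.5562, -0.1374, 0.2134]
eef_rot: [-0.695, -0.13, 0.131, 0.695]
force: [-0.5, 0.6, -0.4]
finger_gap: 1.004
[ 0.5562 -0.1374  0.2134]
[281.0582 204.8094] [280.9491 224.3443]
```

View pics/w1.png

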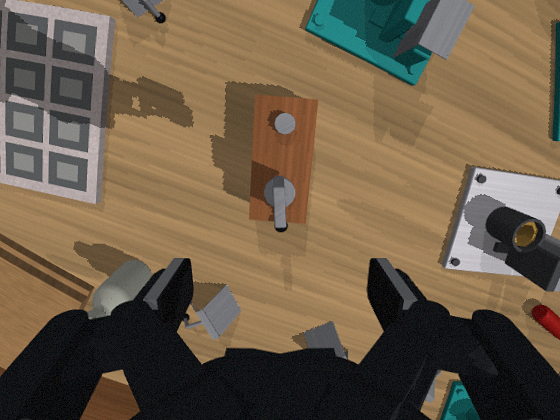

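```bash
python3 - <<'E'
from h import *
im=cv2.imread("pics/w1.png")
cv2.imwrite("pics/w1c.png",cv2.resize(im[165:240,240:320],None,fx=8,fy=8,interpolation=cv2.INTER_CUBIC))
cv2.imwrite("pics/w1j.png",cv2.resize(im[160:300,440:560],None,fx=5,fy=4,interpolation=cv2.INTER_CUBIC))
E
```

```text
(no output)
```

View pics/w1c.png

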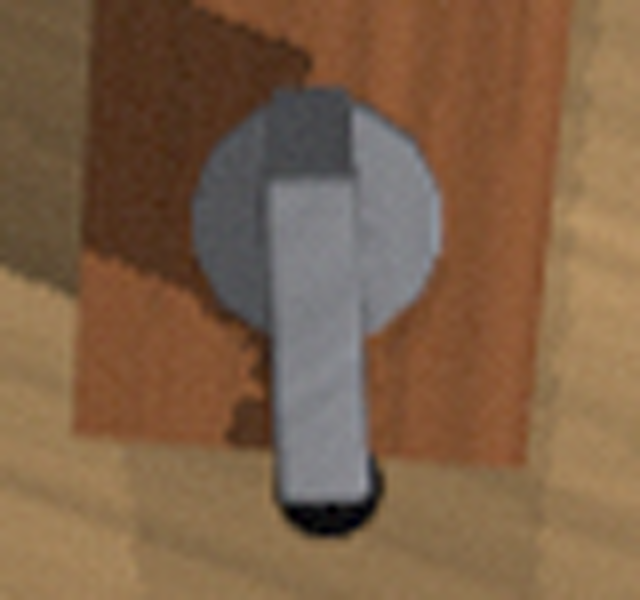

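```bash
python3 - <<'E'
from h import *
z=np.load("w1.npz"); d={k:z[k] for k in z}; c=cam(d,d)
f=lambda x,y:(240+x/8-.44,165+y/8-.44)
p=[onz(c,f(*q),.114) for q in [(270,178),(355,176),(370,498),(282,502)]]
print(np.array(p),np.mean(p,0)); a=(p[2]+p[3]-p[0]-p[1])/2; print("yaw",np.degrees(np.arctan2(a[1],a[0])),np.linalg.norm(a),np.linalg.norm(p[1]-p[0]))
col=onz(c,f(317,213),.062); b=onz(c,f(329,483),.064); print(col,b,np.degrees(np.arctan2(*(b-col)[1::-1])),np.linalg.norm((b-col)[:2]))
E
```

```text
[[ 0.5418 -0.1487  0.114 ]
 [ 0.5384 -0.1406  0.114 ]
 [ 0.5708 -0.1261  0.114 ]
 [ 0.5746 -0.1348  0.114 ]] [ 0.5564 -0.1376  0.114 ]
yaw 23.589278302573835 0.03554673667742861 0.00877899505668499
[ 0.5553 -0.1383  0.062 ] [ 0.5877 -0.124   0.064 ] 23.7950279195886 0.035423989122073944
```

View pics/w1j.png

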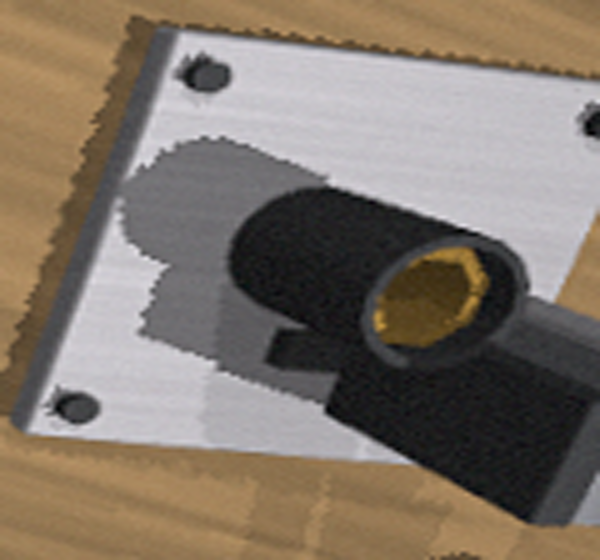

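```bash
python3 -c "
from h import *
plan([.5564,-.1377,.084],113.6)"
```

```text
slide [  0.4 129.7  -2.4] twist [-0.012 -0.367 -0.012]
```

```bash
python3 -m crank '{"slide":[[0.3,40,-2],[0.4,80,-2.4],[0.4,110,-2.4],[0.4,129.7,-2.4],[0.4,129.7,-2.4]],"twist":[[0,-0.37,0],[0,-0.37,0],[0,-0.37,0],[0,-0.37,0],[0,-0.37,0]],"hand":[0,0,0,0,0]}'
python3 - <<'E'
from h import *
s=monitor.state(); d=optics.get_image("wrist"); cv2.imwrite("pics/w2.png",d["image"])
plan([.5564,-.1377,.084],113.6)
E
```

```text
time: 2.68
tool_pos: [0.5552, -0.1349, 0.0842]
eef_rot: [-0.691, -0.145, 0.147, 0.692]
force: [0.8, 0.4, 0.1]
finger_gap: 0.999
slide [-0.5  1.4 -2.3] twist [-0.006  0.035 -0.004]
```

View pics/w2.png

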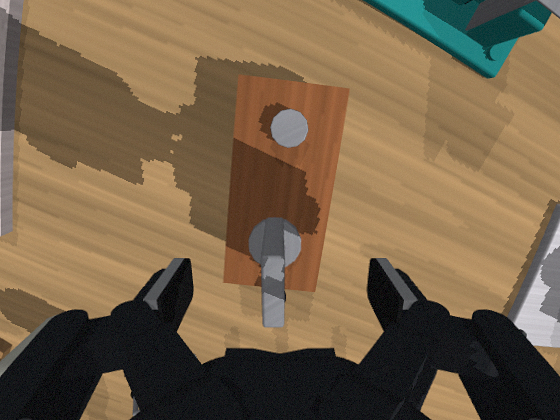

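```bash
python3 -m crank '{"slide":[[-0.5,0.5,-2.5],[-0.5,0.5,-2.5],[-0.5,0.5,-2.5]],"twist":[[0,0,0],[0,0,0],[0,0,0]],"hand":[0,0,0]}'
python3 - <<'E'
from h import *
s=monitor.state(); d=optics.get_image("wrist"); cv2.imwrite("pics/w3.png",d["image"][220:360,180:380])
plan([.5564,-.1377,.084],113.6)
E
```

```text
time: 3.1
tool_pos: [0.5571, -0.1389, 0.0851]
eef_rot: [0.692, 0.146, -0.145, -0.692]
force: [0.4, -0.1, -0.2]
finger_gap: 1.0
slide [-0.1  1.   1.3] twist [0.004 0.025 0.004]
```

View pics/w3.png

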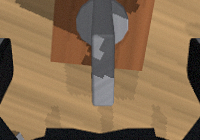

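```bash
python3 -m crank '{"slide":[[0,0,0.6],[0,0,0.6],[0,0,0.6],[0,0,0.6],[0,0,0.6]],"twist":[[0,0,0],[0,0,0],[0,0,0],[0,0,0],[0,0,0]],"hand":[255,255,255,255,255]}'
python3 -m crank '{"slide":[[0,0,0],[0,0,0],[0,0,0]],"twist":[[0,0,0],[0,0,0],[0,0,0]],"hand":[255,255,255]}'
python3 -c "
from h import *
for i in range(1): s=monitor.state(); print(s['tool_pos'],s['force'],s['ft_torque'],s['finger_gap'])"
```

```text
time: 3.78
tool_pos: [0.5567, -0.1383, 0.0846]
eef_rot: [0.692, 0.146, -0.146, -0.692]
force: [-0.4, -0.0, 0.4]
finger_gap: 0.109
time: 4.15
tool_pos: [0.5567, -0.1383, 0.0846]
eef_rot: [0.692, 0.146, -0.146, -0.692]
force: [-0.4, -0.4, -0.0]
finger_gap: 0.106
[ 0.5567 -0.1383  0.0846] [-0.4423 -0.4274 -0.0259] [-0.0822 -0.0513 -0.0443] 0.10570778015399758
```

```bash
python3 -m crank '{"slide":[[0,-15,0],[0,-45,0],[0,-80,0],[0,-110,0],[0,-110,0]],"twist":[[0,0,0],[0,0,0],[0,0,0],[0,0,0],[0,0,0]],"hand":[255,255,255,255,255]}'
python3 -m crank '{"slide":[[0,0,0],[0,0,0]],"twist":[[0,0,0],[0,0,0]],"hand":[255,255]}'
python3 - <<'E'
from h import *
s=monitor.state(); d=optics.get_image("wrist"); cv2.imwrite("pics/w4.png",d["image"])
plan([.501,.1392,.195],104.1)
E
```

```text
time: 4.78
tool_pos: [0.5576, -0.1386, 0.1977]
eef_rot: [0.693, 0.147, -0.144, -0.691]
force: [0.2, -0.4, -0.9]
finger_gap: 0.109
time: 5.03
tool_pos: [0.5562, -0.138, 0.1936]
eef_rot: [-0.692, -0.145, 0.146, 0.692]
force: [1.0, -1.0, -1.8]
finger_gap: 0.109
slide [ 61.1  -1.1 276. ] twist [-0.012  1.609 -0.013]
```

View pics/w4.png

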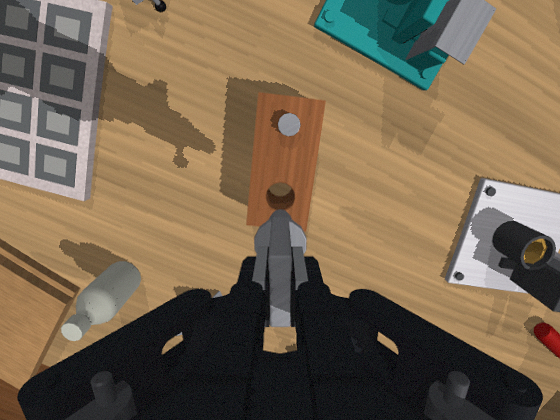

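```bash
python3 -m crank '{"slide":[[10,0,50],[23,0,105],[37,0,165],[49,0,222],[61,0,276]],"twist":[[0,0.3,0],[0,0.6,0],[0,0.9,0],[0,1.3,0],[0,1.6,0]],"hand":[255,255,255,255,255]}'
python3 -m crank '{"slide":[[0,0,0],[0,0,0],[0,0,0]],"twist":[[0,0,0],[0,0,0],[0,0,0]],"hand":[255,255,255]}'
python3 - <<'E'
from h import *
s=monitor.state(); d=optics.get_image("wrist"); cv2.imwrite("pics/w5.png",d["image"])
np.savez("w5.npz",**d,**{k:s[k] for k in("tool_pos","eef_rot")})
print(s["force"],s["ft_torque"],proj(cam(d,s),[.501,.1392,.058]))
plan([.501,.1392,.195],104.1)
cv2.imwrite("pics/w5c.png",cv2.resize(d["image"][100:300,180:380],None,fx=3,fy=3,interpolation=cv2.INTER_CUBIC))
d=optics.get_image("top"); cv2.imwrite("pics/t5.png",d["image"])
d=optics.get_image("scene"); cv2.imwrite("pics/s5.png",d["image"])
E
```

```text
time: 5.7
tool_pos: [0.5004, 0.1407, 0.1941]
eef_rot: [-0.702, -0.086, 0.087, 0.702]
force: [1.0, -0.6, -1.0]
finger_gap: 0.108
time: 6.08
tool_pos: [0.5016, 0.1379, 0.1943]
eef_rot: [0.702, 0.086, -0.087, -0.702]
force: [-0.1, -0.4, -2.1]
finger_gap: 0.104
[-0.0858 -0.4454 -2.0633] [-0.0111  0.0036  0.0029] [281.252  195.7944]
slide [-0.2 -0.6  1.5] twist [ 0.    -0.006 -0.004]
```

View pics/w5c.png

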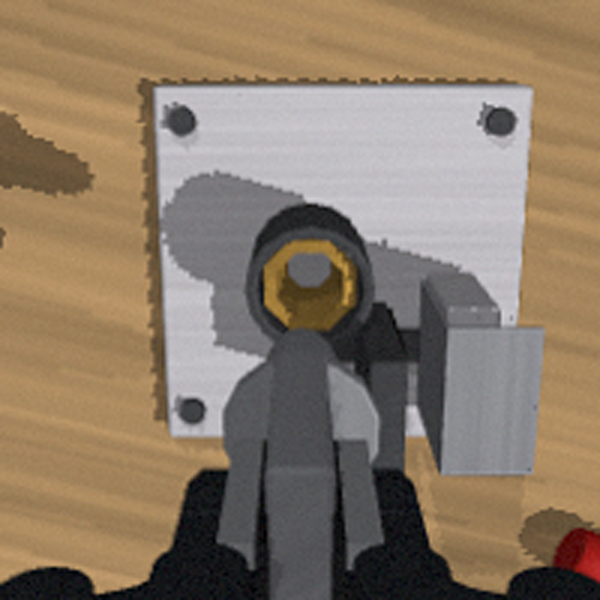

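```bash
python3 - <<'E'
from h import *
z=np.load("w5.npz"); d={k:z[k] for k in z}
K,D=d["intrinsics"],d["distortion"];T=d["tool_from_camera"]
c=(K,D,T[:3,:3],T[:3,3])
def ony(px,y):
    o,v=ray(c,px); return o+v*(y-o[1])/v[1]
f=lambda x,y:(180+x/3-.33,100+y/3-.33)
h=.1945
print("rim",ony(f(310,287),h-.058)*1000)
print("base corners",[ (ony(f(*p),h-.01)*1000).round(1) for p in [(153,87),(531,87),(170,437)]])
print("tab",[(ony(f(*p),-.0287)*1000).round(1) for p in [(269,466),(333,466)]])
print("collar L/R",[(ony(f(*p),.0287-.0)*1000).round(1) for p in [(222,420),(380,420)]])
print("pred nose center px",[ (np.array(cv2.projectPoints((T[:3,:3].T@(np.array([0,.0767,0])-T[:3,3])).reshape(1,1,3),np.zeros(3),np.zeros(3),K,D)[0].ravel())-[180,100])*3 ])
E
```

```text
rim [ -0.5513 136.5      3.1352]
base corners [array([-61.3, 184.5, -52. ]), array([-61.4, 184.5,  81.9]), array([ 73. , 184.5, -51.5])]
tab [array([-17.5, -28.7,  -4.4]), array([-17.5, -28.7,   4.5])]
collar L/R [array([ -0.2,  28.7, -16.2]), array([-0.1, 28.7, 16.4])]
pred nose center px [array([299.2869, 346.4379])]
```

```bash
python3 -m crank '{"slide":[[0,5,2.7],[0,20,2.7],[0,35,2.7],[0,35,2.7],[0,35,2.7]],"twist":[[0,0,0],[0,0,0],[0,0,0],[0,0,0],[0,0,0]],"hand":[255,255,255,255,255]}'
python3 - <<'E'
from h import *
s=monitor.state(); d=optics.get_image("wrist")
print(s["force"],s["tool_pos"])
np.savez("w6.npz",**d,**{k:s[k] for k in("tool_pos","eef_rot")})
plan([.501,.1402,.160],104.1)
cv2.imwrite("pics/w6c.png",cv2.resize(d["image"][130:330,180:380],None,fx=3,fy=3,interpolation=cv2.INTER_CUBIC))
d=optics.get_image("scene"); cv2.imwrite("pics/s6.png",cv2.resize(d["image"][130:260,270:420],None,fx=4,fy=4,interpolation=cv2.INTER_CUBIC))
s=monitor.state();print(s["force"],s["tool_pos"])
E
```

```text
time: 6.85
tool_pos: [0.5007, 0.1416, 0.1596]
eef_rot: [0.702, 0.087, -0.087, -0.702]
force: [0.7, 0.3, -0.1]
finger_gap: 0.105
[ 0.7071  0.3309 -0.0833] [0.5007 0.1416 0.1596]
slide [-0.2 -0.2 -1.4] twist [0.001 0.01  0.004]
[-0.4416  0.2667 -1.2289] [0.5009 0.1416 0.16  ]
```

View pics/w6c.png

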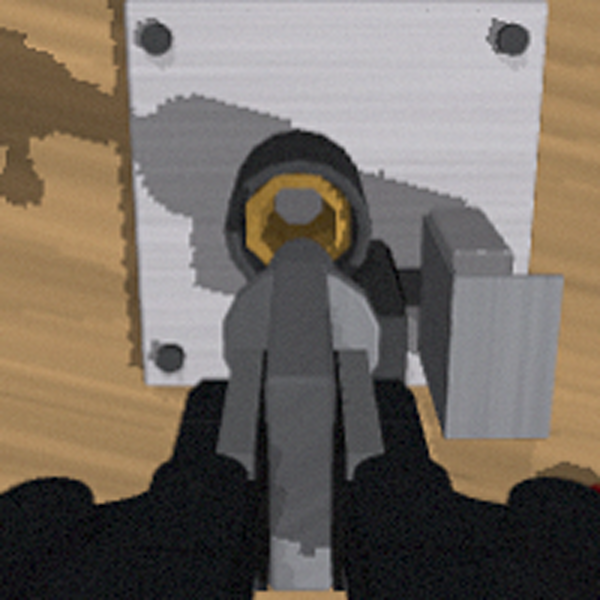

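View pics/s6.png

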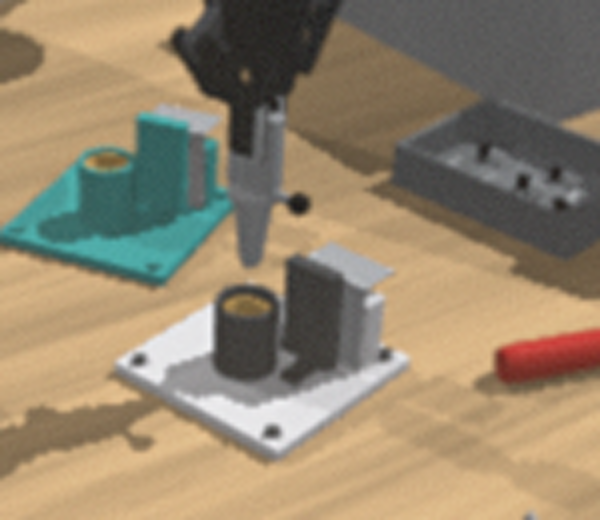

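```bash
python3 -m crank '{"slide":[[0,15,0],[0,30,0],[0,40,0],[0,45,0],[0,45,0]],"twist":[[0,0,0],[0,0,0],[0,0,0],[0,0,0],[0,0,0]],"hand":[255,255,255,255,255]}'
python3 -m crank '{"slide":[[0,0,0],[0,0.5,0],[0,1,0],[0,1.5,0]],"twist":[[0,0,0],[0,0,0],[0,0,0],[0,0,0]],"hand":[255,255,255,255]}'
python3 -c "
from h import *
s=monitor.state();print(s['tool_pos'],s['force'],s['ft_torque'])"
```

```text
time: 7.58
tool_pos: [0.5005, 0.1416, 0.1142]
eef_rot: [-0.702, -0.087, 0.087, 0.702]
force: [0.2, 0.3, -1.1]
finger_gap: 0.108
time: 8.07
tool_pos: [0.5007, 0.1415, 0.1132]
eef_rot: [0.702, 0.087, -0.087, -0.702]
force: [0.7, -0.1, -1.4]
finger_gap: 0.105
[0.5007 0.1415 0.1132] [ 0.6706 -0.0964 -1.3762] [-0.0613 -0.0347  0.0055]
```

```bash

python3 -m crank '{"slide":[[0,0.6,0],[0,1.2,0],[0,1.8,0],[0,2.5,0],[0,3,0]],"twist":[[0,0,0],[0,0,0],[0,0,0],[0,0,0],[0,0,0]],"hand":[255,255,255,255,255]}'
python3 -m crank '{"slide":[[0,0.6,0],[0,1.2,0],[0,1.8,0],[0,2.5,0],[0,2.5,0]],"twist":[[0,0,0],[0,0,0],[0,0,0],[0,0,0],[0,0,0]],"hand":[255,255,255,255,255]}'
python3 -m crank '{"slide":[[0,0.5,0],[0,1,0],[0,1.5,0],[0,2,0],[0,2,0]],"twist":[[0,0,0],[0,0,0],[0,0,0],[0,0,0],[0,0,0]],"hand":[255,255,255,255,255]}'
```

```text
time: 8.7
tool_pos: [0.5006, 0.1415, 0.11]
eef_rot: [-0.702, -0.087, 0.087, 0.702]
force: [0.8, -0.1, -1.8]
finger_gap: 0.107
time: 9.32
tool_pos: [0.5006, 0.1415, 0.1075]
eef_rot: [0.702, 0.087, -0.087, -0.702]
force: [0.2, 0.0, -0.5]
finger_gap: 0.106
time: 9.95
tool_pos: [0.5006, 0.1416, 0.1055]
eef_rot: [0.702, 0.087, -0.087, -0.702]
force: [0.2, 0.5, -0.1]
finger_gap: 0.104
```

Near the earliest contact height now; single-millimetre steps from here.

```bash

python3 -m crank '{"slide":[[0,0.5,0],[0,1,0],[0,1,0]],"twist":[[0,0,0],[0,0,0],[0,0,0]],"hand":[255,255,255]}' | grep -E "pos|force"
python3 -c "
from h import *
s=monitor.state();print(s['ft_torque'])"
```

```text
tool_pos: [0.5006, 0.1415, 0.1045]
force: [0.6, 0.8, -0.9]
[0.0633 0.0317 0.0351]
```

```bash

python3 -m crank '{"slide":[[0,0.5,0],[0,1,0],[0,1,0]],"twist":[[0,0,0],[0,0,0],[0,0,0]],"hand":[255,255,255]}' | grep -E "pos|force"
python3 -c "
from h import *
s=monitor.state();print(s['ft_torque'])"
```

```text
tool_pos: [0.5006, 0.1416, 0.1035]
force: [-1.2, -0.2, -0.6]
[-0.0211 -0.0228  0.0321]
```

```bash

python3 -m crank '{"slide":[[0,0.5,0],[0,1,0],[0,1,0]],"twist":[[0,0,0],[0,0,0],[0,0,0]],"hand":[255,255,255]}' | grep -E "pos|force"
```

```text
tool_pos: [0.5006, 0.1415, 0.1026]
force: [-0.9, -1.3, -1.3]
```

```bash

python3 -m crank '{"slide":[[0,0.5,0],[0,1,0],[0,1,0]],"twist":[[0,0,0],[0,0,0],[0,0,0]],"hand":[255,255,255]}' | grep -E "pos|force"
```

```text
tool_pos: [0.5006, 0.1415, 0.1015]
force: [-0.3, 0.1, -0.6]
```

```bash

python3 -m crank '{"slide":[[0,0.5,0],[0,1,0],[0,1,0]],"twist":[[0,0,0],[0,0,0],[0,0,0]],"hand":[255,255,255]}' | grep -E "pos|force"
```

```text
tool_pos: [0.5006, 0.1415, 0.1006]
force: [-0.3, -0.8, -1.5]
```

```bash

python3 -m crank '{"slide":[[0,0.5,0],[0,1,0],[0,1,0]],"twist":[[0,0,0],[0,0,0],[0,0,0]],"hand":[255,255,255]}' | grep -E "pos|force"
```

```text
tool_pos: [0.5007, 0.1415, 0.0996]
force: [0.5, -0.1, -1.7]
```

```bash

python3 -m crank '{"slide":[[0,0,0],[0,0,0]],"twist":[[0,0,0],[0,0,0]],"hand":[255,255]}' | grep -E "pos|force"
```

```text
tool_pos: [0.5007, 0.1415, 0.0996]
force: [-0.3, -0.1, -1.8]
```

```bash

python3 -m crank '{"slide":[[0,0.5,0],[0,1,0],[0,1,0]],"twist":[[0,0,0],[0,0,0],[0,0,0]],"hand":[255,255,255]}' | grep -E "pos|force"
```

```text
tool_pos: [0.5007, 0.1415, 0.0986]
force: [0.7, -1.2, -0.9]
```

```bash

python3 -m crank '{"slide":[[0,0.5,0],[0,1,0],[0,1,0]],"twist":[[0,0,0],[0,0,0],[0,0,0]],"hand":[255,255,255]}' | grep -E "pos|force"
```

```text
tool_pos: [0.5007, 0.1415, 0.0976]
force: [0.3, -2.2, -1.2]
```

```bash

python3 -c "
from h import *
s=monitor.state();print(s['force'],s['ft_torque'])"
```

```text
[ 0.345  -2.1907 -1.1637] [-0.4833 -0.191   0.0268]
```

```bash

python3 -m crank '{"slide":[[0,0,-0.4],[0,0,-0.4]],"twist":[[0,0,0],[0,0,0]],"hand":[255,255]}' | grep -E "pos|force"
python3 -c "
from h import *
s=monitor.state();print(s['force'],s['ft_torque'])"
```

```text
tool_pos: [0.5007, 0.1412, 0.0975]
force: [0.8, -0.2, -0.6]
[ 0.8027 -0.2216 -0.5992] [-0.1501 -0.1704  0.0206]
```

```bash

python3 -m crank '{"slide":[[0,0,-0.4],[0,0,-0.4]],"twist":[[0,0,0],[0,0,0]],"hand":[255,255]}' | grep -E "pos|force"
python3 -c "
from h import *
s=monitor.state();print(s['force'],s['ft_torque'])"
```

```text
tool_pos: [0.5007, 0.1408, 0.0975]
force: [0.3, 0.4, -1.4]
[ 0.3339  0.3535 -1.3766] [-0.015   0.0497 -0.0064]
```

```bash

python3 -m crank '{"slide":[[0,0.5,0],[0,1,0],[0,1,0]],"twist":[[0,0,0],[0,0,0],[0,0,0]],"hand":[255,255,255]}' | grep -E "pos|force"
python3 -c "
from h import *
s=monitor.state();print(s['ft_torque'])"
```

```text
tool_pos: [0.5008, 0.1408, 0.0965]
force: [0.7, -0.3, -1.7]
[-0.0171 -0.0257 -0.0014]
```

```bash

python3 -m crank '{"slide":[[0,0.5,0],[0,1,0],[0,1,0]],"twist":[[0,0,0],[0,0,0],[0,0,0]],"hand":[255,255,255]}' | grep -E "pos|force"
python3 -c "
from h import *
s=monitor.state();print(s['ft_torque'])"
```

```text
tool_pos: [0.5009, 0.1408, 0.0955]
force: [-0.1, 0.4, -1.8]
[ 0.0005 -0.0925  0.0385]
```

```bash

python3 -m crank '{"slide":[[0,0.5,0],[0,1,0],[0,1,0]],"twist":[[0,0,0],[0,0,0],[0,0,0]],"hand":[255,255,255]}' | grep -E "pos|force"
python3 -c "
from h import *
s=monitor.state();print(s['ft_torque'])"
```

```text
tool_pos: [0.5009, 0.1408, 0.0946]
force: [0.6, -0.2, -1.4]
[-0.0079 -0.1083  0.0135]
```

```bash

python3 -m crank '{"slide":[[0,0.5,0],[0,1,0],[0,1,0]],"twist":[[0,0,0],[0,0,0],[0,0,0]],"hand":[255,255,255]}' | grep -E "pos|force"
python3 -c "
from h import *
s=monitor.state();print(s['ft_torque'])"
```

```text
tool_pos: [0.501, 0.1408, 0.0937]
force: [1.0, 0.1, 0.4]
[ 0.0292 -0.1776  0.0265]
```

```bash

python3 -m crank '{"slide":[[0.5,0,0],[0.5,0,0],[0.5,0,0]],"twist":[[0,0,0],[0,0,0],[0,0,0]],"hand":[255,255,255]}' | grep -E "pos|force"
python3 -c "
from h import *
s=monitor.state();print(s['ft_torque'])"
```

```text
tool_pos: [0.5012, 0.1409, 0.0936]
force: [-1.8, 0.2, -0.0]
[-0.1336  0.1549  0.0318]
```

```bash

python3 -m crank '{"slide":[[0,0.5,0],[0,1,0],[0,1,0]],"twist":[[0,0,0],[0,0,0],[0,0,0]],"hand":[255,255,255]}' | grep -E "pos|force"
python3 -c "
from h import *
s=monitor.state();print(s['ft_torque'])"
```

```text
tool_pos: [0.5013, 0.1409, 0.0927]
force: [-1.9, -0.5, 4.0]
[-0.1395  0.424   0.071 ]
```

```bash

python3 -m crank '{"slide":[[-0.3,0,0],[-0.3,0,0],[-0.3,0,0]],"twist":[[0,0,0],[0,0,0],[0,0,0]],"hand":[255,255,255]}' | grep -E "pos|force"
python3 -c "
from h import *
s=monitor.state();print(s['ft_torque'])"
```

```text
tool_pos: [0.5012, 0.1408, 0.0927]
force: [-0.5, -0.5, 3.9]
[-0.16    0.2173  0.0035]
```

```bash
cat > f.py <<'E'
from h import *
F=[];M=[]
for i in range(4):
    optics.get_image("wrist"); s=monitor.state(); F.append(s["force"]); M.append(s["ft_torque"])
y=R.from_quat(s["eef_rot"]).as_matrix()[:,2]
F=np.array(F); print("t",round(s["time"],2),"net Fz",round(F[:,2].mean()+1.2,2),"sd",F[:,2].std().round(2),"F",F.mean(0).round(2),"M",np.mean(M,0).round(3),"pos",s["tool_pos"].round(4),"peg ang",np.round(np.degrees(np.arctan2(y[1],y[0]))-104.1,2),"gap",round(s["finger_gap"],3))
E
python3 -m crank '{"slide":[[0,0.3,0],[0,0.3,0]],"twist":[[0,0,0],[0,0,0]],"hand":[255,255]}' | grep -E "pos|force"; python3 f.py
```

```text
tool_pos: [0.5012, 0.1409, 0.0924]
force: [-0.3, -0.1, 6.0]
t 16.77 net Fz 6.5 sd 0.62 F [-1.33 -0.12  5.3 ] M [-0.13   0.235  0.006] pos [0.5012 0.1409 0.0924] peg ang 0.06 gap 0.106
```

```bash

python3 -m crank '{"slide":[[-0.1,0,0],[-0.1,0.1,0],[-0.1,0.15,0]],"twist":[[0,-0.3,0],[0,-0.6,0],[0,-0.9,0]],"hand":[255,255,255]}' | grep -E "pos|force"; python3 f.py
```

```text
tool_pos: [0.5011, 0.1408, 0.0922]
force: [0.4, 0.1, 5.3]
t 17.35 net Fz 5.5 sd 0.31 F [ 0.54 -0.75  4.3 ] M [-0.054 -0.005  0.011] pos [0.5011 0.1408 0.0922] peg ang 5.45 gap 0.106
```

```bash

python3 -m crank '{"slide":[[0,0.2,0],[0,0.35,0],[0,0.5,0]],"twist":[[0,-0.3,0],[0,-0.6,0],[0,-0.9,0]],"hand":[255,255,255]}' | grep -E "pos|force"; python3 f.py
```

```text
tool_pos: [0.5011, 0.1409, 0.0918]
force: [1.0, 0.9, 6.3]
t 17.93 net Fz 7.24 sd 0.66 F [-0.37  0.08  6.04] M [-0.06   0.034 -0.005] pos [0.5011 0.1409 0.0918] peg ang 10.9 gap 0.106
```

```bash
python3 - <<'E'
from h import *
s=monitor.state(); d=optics.get_image("wrist")
cv2.imwrite("pics/w7c.png",cv2.resize(d["image"][130:330,180:380],None,fx=3,fy=3,interpolation=cv2.INTER_CUBIC))
d=optics.get_image("scene"); cv2.imwrite("pics/s7.png",cv2.resize(d["image"][130:260,270:420],None,fx=4,fy=4,interpolation=cv2.INTER_CUBIC))
E
```

View pics/w7c.png

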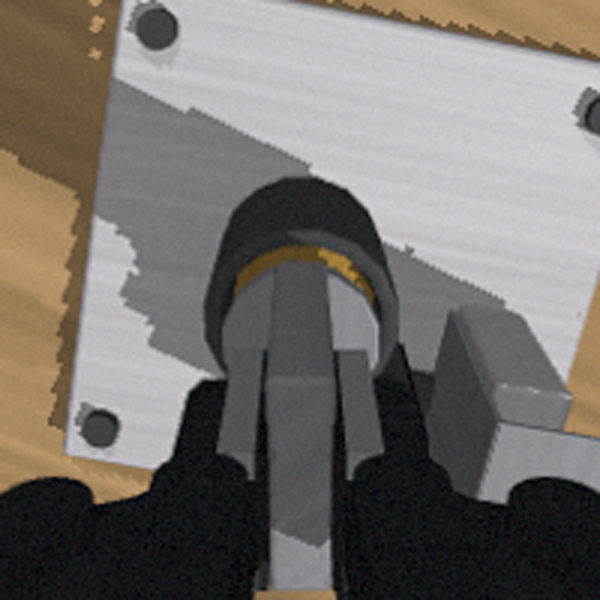

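View pics/s7.png

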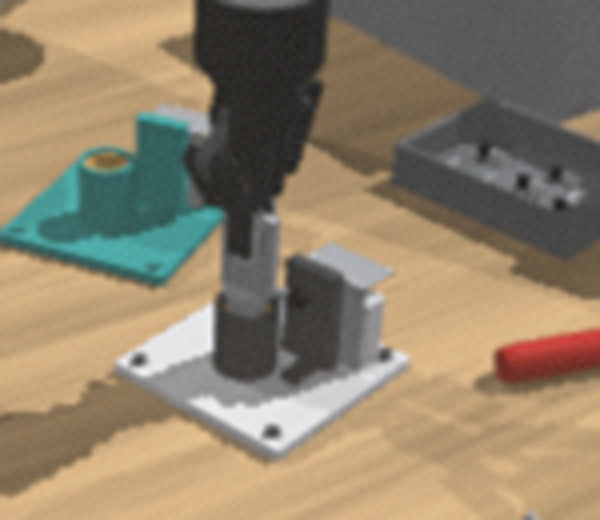

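```bash

python3 -m crank '{"slide":[[0,0.1,0],[0,0.2,0],[0,0.3,0]],"twist":[[0,-0.3,0],[0,-0.6,0],[0,-0.9,0]],"hand":[255,255,255]}' | grep -E "pos|force"; python3 f.py
```

```text
tool_pos: [0.5011, 0.1409, 0.0916]
force: [0.2, -0.2, 6.0]
t 18.6 net Fz 8.11 sd 0.22 F [-0.14 -0.04  6.91] M [-0.034  0.03  -0.002] pos [0.5011 0.1408 0.0916] peg ang 16.3 gap 0.112
```

```bash

python3 -m crank '{"slide":[[0,0,0],[0,0,0],[0,0.1,0]],"twist":[[0,-0.3,0],[0,-0.6,0],[0,-0.9,0]],"hand":[255,255,255]}' | grep -E "pos|force"; python3 f.py
```

```text
tool_pos: [0.5012, 0.1408, 0.0915]
force: [0.7, -0.5, 6.7]
t 19.18 net Fz 7.93 sd 0.24 F [ 0.69 -0.71  6.73] M [-0.075  0.04  -0.029] pos [0.5011 0.1408 0.0915] peg ang 21.7 gap 0.103
```

```bash

python3 -m crank '{"slide":[[0,0,0],[0,0.05,0],[0,0.1,0]],"twist":[[0,-0.3,0],[0,-0.6,0],[0,-0.9,0]],"hand":[255,255,255]}' | grep -E "pos|force"; python3 f.py
```

```text
tool_pos: [0.5012, 0.1408, 0.0914]
force: [0.8, -0.2, 6.7]
t 19.75 net Fz 7.79 sd 0.46 F [ 0.   -0.09  6.59] M [-0.026  0.084 -0.085] pos [0.5012 0.1408 0.0914] peg ang 27.09 gap 0.104
```

```bash

python3 -m crank '{"slide":[[0,0,0],[0,0.05,0],[0,0.1,0]],"twist":[[0,-0.3,0],[0,-0.6,0],[0,-0.9,0]],"hand":[255,255,255]}' | grep -E "pos|force"; python3 f.py
```

```text
tool_pos: [0.5012, 0.1408, 0.0913]
force: [0.2, -0.1, 6.8]
t 20.32 net Fz 8.13 sd 0.32 F [-0.36 -0.62  6.93] M [-0.067  0.047 -0.142] pos [0.5012 0.1408 0.0913] peg ang 32.49 gap 0.106
```

```bash

python3 -m crank '{"slide":[[0,0,0],[0,0,0],[0,0.05,0]],"twist":[[0,-0.25,0],[0,-0.5,0],[0,-0.75,0]],"hand":[255,255,255]}' | grep -E "pos|force"; python3 f.py
```

```text
tool_pos: [0.5012, 0.1408, 0.0913]
force: [0.6, -0.1, 7.5]
t 20.9 net Fz 8.35 sd 0.55 F [-0.05 -0.78  7.15] M [-0.029  0.054 -0.123] pos [0.5012 0.1408 0.0913] peg ang 36.99 gap 0.104
```

```bash

python3 -m crank '{"slide":[[0,0,0],[0,0,0]],"twist":[[0,-0.15,0],[0,-0.3,0]],"hand":[255,255]}' | grep -E "pos|force"; python3 f.py; python3 - <<'E'
from h import *
d=optics.get_image("scene"); cv2.imwrite("pics/s8.png",cv2.resize(d["image"][170:250,300:400],None,fx=7,fy=7,interpolation=cv2.INTER_CUBIC))
s=monitor.state();d=optics.get_image("wrist"); cv2.imwrite("pics/w8.png",cv2.resize(d["image"][130:330,180:380],None,fx=3,fy=3,interpolation=cv2.INTER_CUBIC))
E
```

```text
tool_pos: [0.5012, 0.1408, 0.0913]
force: [-0.1, -0.2, 7.7]
t 21.35 net Fz 8.53 sd 0.45 F [-0.47 -0.62  7.33] M [-0.013  0.027 -0.099] pos [0.5012 0.1408 0.0913] peg ang 38.79 gap 0.106
```

View pics/s8.png

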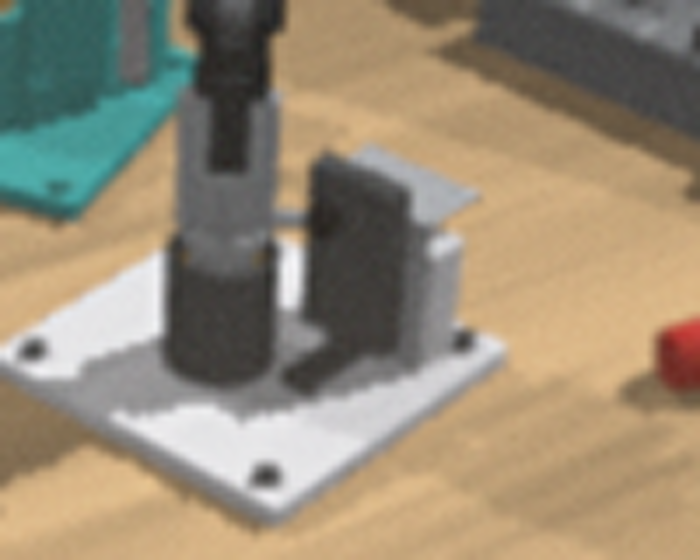

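View pics/w8.png

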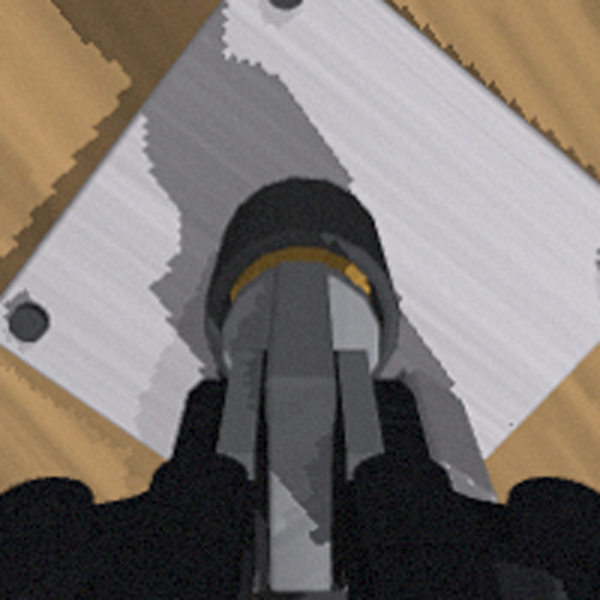

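```bash

python3 -m crank '{"slide":[[0,0,0],[0,0,0]],"twist":[[0,-0.1,0],[0,-0.2,0]],"hand":[255,255]}' | grep -E "pos|force"; python3 f.py
```

```text
tool_pos: [0.5012, 0.1408, 0.0913]
force: [-0.4, -0.0, 7.5]
t 21.9 net Fz 7.99 sd 0.54 F [-0.15 -0.56  6.79] M [ 0.013  0.003 -0.239] pos [0.5012 0.1408 0.0913] peg ang 39.98 gap 0.106
```

```bash

python3 -m crank '{"slide":[[0,0,0],[0,0,0]],"twist":[[0,-0.1,0],[0,-0.2,0]],"hand":[255,255]}' | grep -E "pos|force"; python3 f.py
```

```text
tool_pos: [0.5013, 0.1408, 0.0913]
force: [0.6, -0.4, 7.5]
t 22.35 net Fz 7.54 sd 0.14 F [ 0.35 -0.36  6.34] M [ 0.015  0.039 -0.208] pos [0.5012 0.1408 0.0913] peg ang 41.18 gap 0.107
```

```bash
python3 - <<'E'
from h import *
a=cv2.imread("pics/scene0.png"); d=optics.get_image("scene"); b=d["image"]; cv2.imwrite("pics/scene9.png",b)
f=lambda i:cv2.resize(i[185:245,325:385],None,fx=6.5,fy=6.5,interpolation=cv2.INTER_CUBIC)
cv2.imwrite("pics/s9.png",np.hstack([f(a),f(b)]))
c=cam(d); th=np.radians(14.1); Rz=np.array([[np.cos(th),-np.sin(th)],[np.sin(th),np.cos(th)]])
for tr in (0,9,10.5,12):
  out=[]
  for q in [(52,17+tr),(14,17+tr),(52,30+tr)]:
    xy=np.array([.5011,.1400])+Rz@(np.array(q)/1000); out.append(((proj(c,[*xy,.087])-[325,185])*6.5).round(0))
  print(tr,out)
E
```

```text
0 [array([182.,  99.]), array([102.,  62.]), array([204.,  85.])]
9 [array([197.,  89.]), array([117.,  53.]), array([218.,  76.])]
10.5 [array([200.,  88.]), array([119.,  51.]), array([221.,  75.])]
12 [array([202.,  86.]), array([122.,  50.]), array([223.,  73.])]
```

View pics/s9.png

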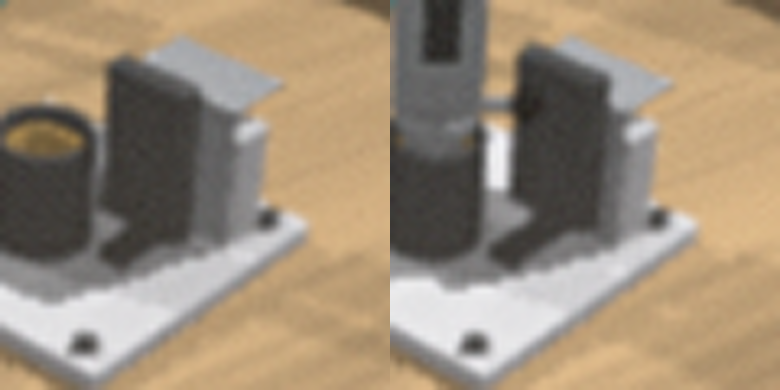

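```bash

python3 -m crank '{"slide":[[0,0,0],[0,0.05,0]],"twist":[[0,-0.1,0],[0,-0.1,0]],"hand":[255,255]}' | grep -E "pos|force"; python3 f.py
python3 - <<'E'
from h import *
a=cv2.imread("pics/scene0.png");b=cv2.imread("pics/scene9.png")
g=lambda i:cv2.GaussianBlur(cv2.cvtColor(i,cv2.COLOR_BGR2GRAY),(0,0),.8).astype(np.float32)
A,B=g(a),g(b)
# top-right dark edge of jaw: template around (355,195)
for (x,y,w,h) in [(338,190,24,14),(346,196,14,14),(350,198,12,12)]:
    t=A[y:y+h,x:x+w]; r=cv2.matchTemplate(B[y-8:y+h+8,x-8:x+w+8],t,cv2.TM_CCOEFF_NORMED)
    i=np.unravel_index(r.argmax(),r.shape); print("shift px",i[1]-8,i[0]-8,r.max())
E
```

```text
tool_pos: [0.5012, 0.1408, 0.0912]
force: [-0.0, -0.7, 6.6]
t 22.85 net Fz 8.59 sd 0.73 F [-0.15 -0.45  7.39] M [ 0.     0.074 -0.229] pos [0.5012 0.1408 0.0912] peg ang 41.78 gap 0.108
shift px 2 -2 0.95299053
shift px 1 -3 0.9406126
shift px -2 -5 0.90486914
```

```bash

python3 -m crank '{"slide":[[0,0,0],[0,0,0]],"twist":[[0,-0.1,0],[0,-0.15,0]],"hand":[255,255]}' | grep -E "pos|force"; python3 f.py;python3 f.py
python3 - <<'E'
from h import *
a=cv2.imread("pics/scene0.png"); b=optics.get_image("scene")["image"]
f=lambda i:cv2.resize(i[188:218,338:368],None,fx=13,fy=13,interpolation=cv2.INTER_CUBIC)
cv2.imwrite("pics/s10.png",np.hstack([f(a),f(b)]))
E
```

```text
tool_pos: [0.5013, 0.1407, 0.0913]
force: [1.3, -1.0, 7.5]
t 23.3 net Fz 8.0 sd 0.62 F [ 0.95 -1.12  6.8 ] M [-0.077 -0.054 -0.289] pos [0.5013 0.1407 0.0912] peg ang 42.66 gap 0.109
t 23.5 net Fz 8.25 sd 0.44 F [ 0.69 -0.99  7.05] M [-0.081 -0.042 -0.295] pos [0.5014 0.1407 0.0913] peg ang 42.67 gap 0.105
```

View pics/s10.png

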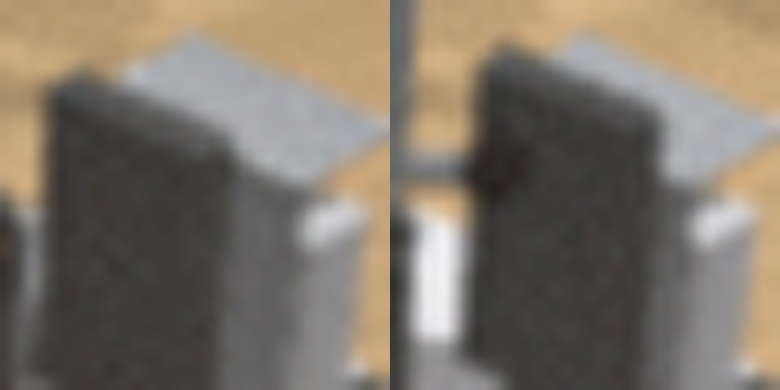

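```bash

python3 -m crank '{"slide":[[0,0,0],[0,0,0],[0,0,0],[0,0,0]],"twist":[[0,0,0],[0,0,0],[0,0,0],[0,0,0]],"hand":[200,170,120,100]}' ; python3 f.py
python3 - <<'E'
from h import *
d=optics.get_image("wrist")["image"]; cv2.imwrite("pics/w11.png",cv2.resize(d[130:330,180:380],None,fx=3,fy=3,interpolation=cv2.INTER_CUBIC))
b=optics.get_image("scene")["image"]
cv2.imwrite("pics/s11.png",cv2.resize(b[170:245,310:385],None,fx=8,fy=8,interpolation=cv2.INTER_CUBIC))
E
```

```text
time: 24.05
tool_pos: [0.5008, 0.1408, 0.0908]
eef_rot: [-0.622, -0.336, 0.336, 0.622]
force: [0.3, 0.1, 0.5]
finger_gap: 0.609
t 24.25 net Fz 1.21 sd 0.4 F [0.04 0.04 0.01] M [ 0.016  0.    -0.007] pos [0.5009 0.1408 0.0909] peg ang 42.66 gap 0.605
```

View pics/w11.png

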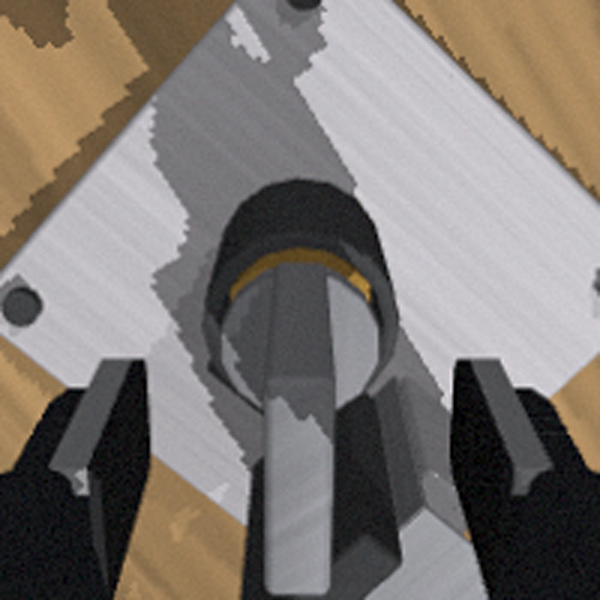

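View pics/s11.png

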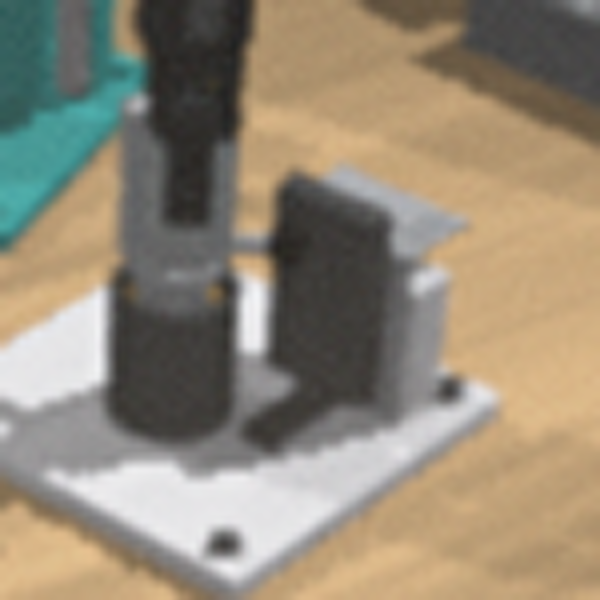

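```bash

python3 -m crank '{"slide":[[0,-5,0],[0,-20,0],[0,-50,0],[0,-90,0],[0,-90,0]],"twist":[[0,0,0],[0,0,0],[0,0,0],[0,0,0],[0,0,0]],"hand":[100,100,100,100,100]}' ; python3 f.py
python3 - <<'E'
from h import *
s=monitor.state();D=optics.get_image("wrist");d=D["image"]; cv2.imwrite("pics/w12.png",cv2.resize(d[130:330,180:380],None,fx=3,fy=3,interpolation=cv2.INTER_CUBIC))
a=cv2.imread("pics/scene0.png"); b=optics.get_image("scene")["image"]
f=lambda i:cv2.resize(i[170:245,310:385],None,fx=5.3,fy=5.3,interpolation=cv2.INTER_CUBIC)
cv2.imwrite("pics/s12.png",np.hstack([f(a),f(b)]))
E
```

```text
time: 24.98
tool_pos: [0.5025, 0.141, 0.1849]
eef_rot: [0.623, 0.338, -0.334, -0.621]
force: [-0.3, 0.1, -0.8]
finger_gap: 0.609
t 25.18 net Fz 0.62 sd 0.36 F [ 0.11  0.05 -0.58] M [-0.004  0.017 -0.   ] pos [0.5005 0.1408 0.1805] peg ang 42.66 gap 0.609
```

View pics/w12.png

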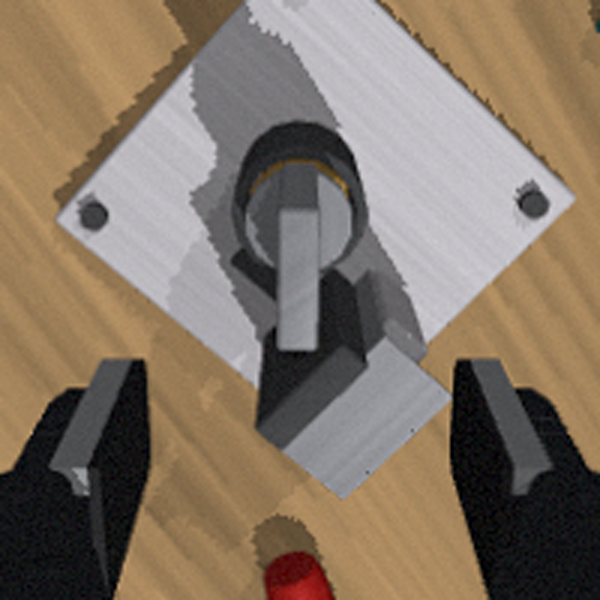

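View pics/s12.png

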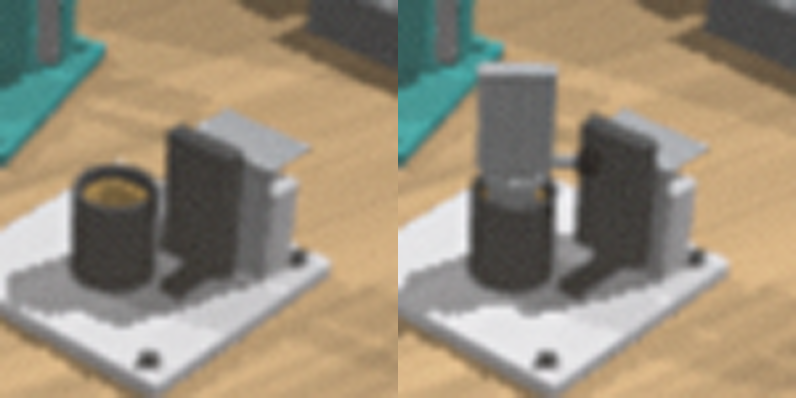

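```bash
python3 -c "
from plant import ctrl
print(ctrl.job_done())"
```

```text
the job is handed in; nothing more can be done
None
```

I took the peg out of the rack, set it in the aluminium jig's bore and felt for its seat. I then turned it about 42.7° counter-clockwise, let go, backed the gripper off and handed the job in at about 25 s of the 54 s allowed. No verdict came back.

- **Press:** the averaged press was 5.5 to 8.6 N through the turn, mostly 7 to 8.6 N. It dipped to 5.5 N early on, just below the 6 to 9 N you gave. The largest single reading was about 9 N. The force readings carry about 0.5 N of noise.
- **Jaw:** the turning torque rose to about 0.3 N m at the end, and I stopped there. After release, the jaw's corner had moved about 3.0 px in the scene picture, where 12 mm would give 3.1 px. I read that as the jaw home and staying home.
- **Peg:** it looked upright and did not move when released. I estimate its grip point about 52 mm above the rim from the tool height, rather than measuring it directly. The force was back to zero and the fingers were clear by about 90 mm.
- **Checks that disagreed:**
    - The wrist and top cameras differed by about 2 mm on the bore's position. I centred the peg by side force instead.
    - An automatic image match for the jaw's travel gave inconsistent shifts, so I went by corners picked by eye.
    - The turning torque was near zero for the first 20° or so, below the 0.1 to 0.3 N m you expected. It rose only once the jaw was engaged.
- **Not checked:** I did not photograph the clips, glue bottle and screwdriver again at the end. No unexpected contact force showed up at any point.

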